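# Hook the bracket into the slotted upright and lock it

## Robot

A 7-joint arm with a two-finger parallel gripper is mounted at the origin on a cart in front of the work surface, level with it; the furniture and walls round the work are solid. World frame = base frame: x ahead of the robot, y to its left, z up, the work surface at z = 0. Lengths are in m, angles in degrees, forces in N, time in s.
With the tool pointing down it reaches from about 0.4 to 0.925 m from the base axis. Payload 5.6 kg.
Tool frame: the origin (TCP) lies on the centre line of the jaws, within the pads' length; the fingertips stand 25 mm ahead of it and the grasp point (between the pads) lies 6 mm ahead of it; z points along the fingers, x is the direction in which the jaws open and shut, and the axes are right-handed (so a half turn about z gives the same grasp; the last joint's range is limited). The gripper opens to 85 mm and grips with 20 to 120 N. Pads are 22 mm wide; open, the fingers measure 114 mm over their backs; the gripper's body (76 mm by 85 mm) begins 54 mm behind the grasp point. The pads swing forward as they close: fully open they stand 13 mm farther back than shut.
Start: joints at [71.047, 26.786, -0.665, 91.828, 0.344, 61.387, -3.226], TCP at [0.184, -0.623, 0.223] pointing down, gripper open.
Joint ranges: [-144.91, 144.91], [-17.63, 115.5], [-89.93, 88.59], [15.96, 139.68], [-74.01, 254.01], [8.47, 105.57], [-167.45, 167.45]. Speed limits (degrees/s): [147.25, 147.25, 180, 180, 180, 180, 180].

## Interface

Orientations are given as a 3x3 rotation matrix whose columns are the frame's x, y, z axes.
In Python, from plant import * gives the robot as it stands.
- The arm moves only by the tool move_arm, never from a script. Its argument "rows" is a list of rows, each a list of 5 numbers: the opening in per cent of the stroke, from 0 (shut) to 100 (fully open), then the shift along the tool's x, y, z in mm, then the turn about the tool's z in rad. In form: [[hand, dx, dy, dz, yaw], ...]. A call has 1 to 10 rows; each row shifts and turns the commanded pose from where the row before left it, along the tool's axes as they then stand; what a row does not reach is not made up. A row lasts 1/8 s, in which the tool goes at most 62.5 mm and 10.7 degrees, less where a joint would pass 70% of its speed; a pose out of reach is approached as far as the arm can. A call with a gripper value outside its range is refused whole. The fingers move at their own pace and stop on an object; "grip_force" is the grip in N (left out, the last holds). Time passes only in rows, so rows that do not move let the fingers close. It gives the time, the measured TCP pose, the force and the opening at its end, in the units of the state.
- get_obs(): the state, without advancing time (a new reading comes with each control period).
- capture(name): name is "side" or "top"; returns a dict with "pixels" (420x560x3 uint8, red, green, blue), "z_map" (420x560 float32, m along the optical axis (not along the pixel's ray), 0 where there is no reading), "intrinsics" (3x3 intrinsics, pixels), "R" (3x3) and "t" (3): a world point X has camera coordinates R X + t. Camera axes: x right, y down, z forward; pixel columns grow to the right and rows downward; lengths in m; the calibration is good to about 2 mm. A picture is of the moment at which its call begins.
- sign_off(): hands the job in, once; it reports no verdict.
The state is a dict: "clock": time; "joint_pos": joint angles; "dq": joint speeds; "effort": joint torques, N m; "tcp_pos": TCP position; "tool_rot": TCP orientation; "force": force on the tool from outside, world axes, zero at the start; "moment": the same for the moment, N m; "gripper_width": finger opening in m.
Only numpy, scipy, OpenCV 4.12 (cv2) and the standard library are available. Lean on these libraries where they do the work, as an engineer would, in place of code of your own. Each camera call takes 0.05 s, during which the arm holds its last target. There are 200 camera calls.

## Task

Take the steel bracket out of its white cradle, hook both its hooks into the two slots of the upright, and press it down, gently but firmly, until it is fully home and the spring catch has clicked into the bracket. Do not force it at any point: feel for the slots, never push with more than a hand's firm pressure (35 N), and leave the brass weight and the dropper bottle where they stand.

Things in the scene. Friction and masses are not known exactly. Their poses are not given: they have to be found in the camera images.
- bracket_grip (a point): Grip point of the loose steel bracket (0.14 to 0.28 kg), at mid-height of its level arm, a bar 10 mm thick (y) and 20 mm high reaching 35 mm towards +x and 56 mm towards -x of this point; its last 7 mm turn up by 10 mm; an 8 mm strut slopes below it from the back plate. Axes: x towards the hooks, z up. Grip it across y, from above.
- bracket_hooks (a point): Bracket's rear: a point on the rear face of its back plate (22 mm wide, 10 mm above to 77 mm below grip height), 40 mm in +x and 10 mm below bracket_grip, at the underside of the upper hook's shank. Two hooks, 7 mm wide, 36 mm apart in height, stand 10.5 mm out of that face: shank 8 mm high, then a lip 5 mm thick hanging 14 mm below it (hook 22 mm high, 5.5 mm between lip and face).
- cradle: White cradle, fixed, base 116 x 56 x 12 mm, in which the bracket stands upright at the start, axes as the bracket's; origin on the table below bracket_hooks. Two supports hold the bracket, at the arm's tip and at the back plate's foot; the arm is free between them (25 mm to each side in x of the grip point, and nothing beside it). bracket_grip stands 89.3 mm over the table. It lifts straight up.
- upright: Slotted upright, fixed, 150 mm high, on a 110 x 90 x 10 mm base. Origin on the table under the middle of the front face of its aluminium strip (40 mm wide, 4 mm thick, hollow behind); x points into the upright, as the fitted bracket's x, z up. Two slots, nominally at y = 0, 10.7 mm wide, 28 mm high, nominally from z = 110 and from z = 74 mm up. It carries the strip and the catch.
- nominal_home (a point): Nominal place of bracket_hooks when home (shanks on lower slot edges, plate on strip), 110 mm over the upright's origin, same axes. BUT strip, slots and catch are clamped up to 5 mm off to either side and 4 mm higher or lower, anew each time, shown by no pose: find them by feel or sight. The hooks enter along x with the bracket 14 to 20 mm over true home; if they miss, they stop it 10.5 mm short.
- catch (a joint): Spring catch: polished steel dome, 10 mm wide, standing 4.5 mm out of the strip 57 mm below home. Value in m: 0 out, up to 0.0055 in (4 N, then 0.8 N per mm). The bracket's rounded foot meets it some 14 mm over home and needs about 5 to 15 N downwards to pass, pushing it in by 2 to 4 mm; at home it springs back out (value near 0) into a notch of the back plate. The stop at home is rigid.
- brass_weight: Loose brass weight with a knob, 29 mm in diameter, 47 mm high; origin under its centre. Bystander.
- drop_bottle: Loose amber dropper bottle, 34 mm in diameter, 94 mm high; origin under its centre. Bystander.
There are look-alikes about, which are no part of the job. Of the things shaped like the part that bears bracket_grip, the bare steel one is meant.

How it is judged:
By the outcome, as a careful person would: the job done as asked, in the order asked, and still so for the second after the job is handed in, with the robot touching nothing.
It also fails if it takes over 67 s, if anything falls off the work surface, if the arm or the gripper's body presses on something with over 40 N, if the wrist force passes 120 N, or if a joint passes its speed limit or range.

## Working session

There is one attempt and no reset: what is moved stays moved. The work goes in short steps, Python scripts to look and compute and a tool call to move; the robot and the scene stay as the last step left them, time stands still between calls to the robot, and variables do not carry over. Pictures are saved under pics/ and viewed, on a budget of 10 in all, crops included, one or two more only if the job needs it, and the job is handed in when it is done.

Besides the shell and the picture viewer there is one more tool, called after ">>>" as name(argument=value, ...) on one line, values as JSON. move_arm: Moves the arm, as the interface text tells. Its arguments: {"type":"object","properties":{"rows":{"type":"array","items":{"type":"array","items":{"type":"number"}}},"grip_force":{"type":"number"}},"required":["rows"]}

```bash
mkdir -p pics; ls; python3 - <<'E'
from plant import *
import cv2,numpy as np
o=get_obs()
for k,v in o.items(): print(k,np.round(v,4).tolist())
for n in("side","top"):
    c=capture(n); np.savez(f"{n}0.npz",**c)
    cv2.imwrite(f"pics/{n}0.png",c["pixels"][:,:,::-1])
    print(n,c["intrinsics"].tolist(),np.round(c["R"],4).tolist(),c["t"], (-c["R"].T@c["t"]))
E
```

```text
pics
clock 0.0
joint_pos [71.0453, 26.8362, -0.6653, 91.8831, 0.3439, 61.3867, -3.2271]
dq [0.0088, -0.0365, -0.0745, -0.0226, 0.0246, -0.1035, 0.07]
effort [-0.0002, -53.2384, 0.0214, -25.1311, 0.0114, 0.0078, -0.0]
tcp_pos [0.1843, -0.6227, 0.2221]
tool_rot [[0.2838, -0.9589, -0.0006], [-0.9589, -0.2838, 0.0017], [-0.0018, 0.0001, -1.0]]
force [0.086, 0.3879, -0.2842]
moment [-0.0263, 0.0146, 0.0407]
gripper_width 0.0852
side [[410.23963751357155, 0.0, 282.24822842616396], [0.0, 410.23963751357155, 213.2986563263384], [0.0, 0.0, 1.0]] [[0.9892, -0.1464, -0.0069], [-0.0725, -0.4478, -0.8912], [0.1274, 0.8821, -0.4536]] [-0.6158833  -0.01453242  1.24051811] [ 0.45012223 -1.19092666  0.54542855]
top [[458.50947248207694, 0.0, 280.6680246522617], [0.0, 458.50947248207694, 214.1121677580613], [0.0, 0.0, 1.0]] [[-0.008, -1.0, -0.0029], [-0.9987, 0.0081, -0.05], [0.05, 0.0025, -0.9987]] [-0.30235267  0.57012759  1.54939846] [ 0.48953971 -0.31086903  1.57505857]
```

View pics/side0.png

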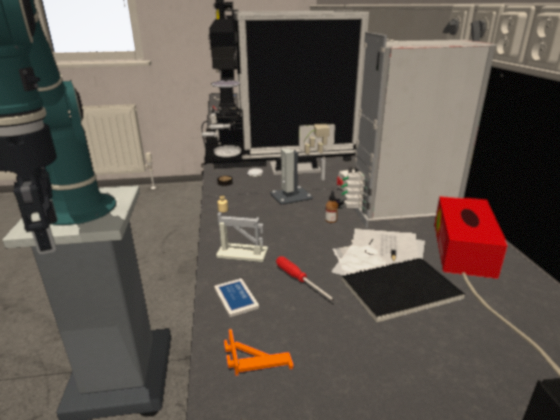

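View pics/top0.png

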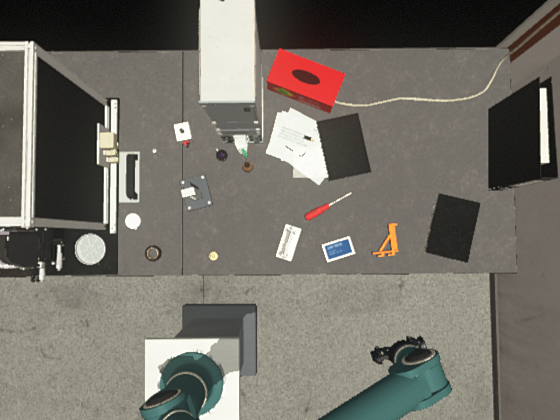

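The side view shows the bare steel bracket in its white cradle at (243,237). An orange look-alike lies flat at (258,355). The upright is at (290,180), the brass weight at (222,205) and the bottle at (331,211). In the top view the cradle is at (288,242), the upright at (193,192) and the orange part at (388,240). The bare steel one fits the description, and I'll confirm it in a crop.

```bash
cat > h.py <<'E'
import numpy as np,cv2
def load(n): return dict(np.load(n))
def cloud(c):
    K,R,t=c["intrinsics"],c["R"],c["t"];z=c["z_map"];v,u=np.mgrid[:z.shape[0],:z.shape[1]]
    P=np.stack([(u-K[0,2])/K[0,0]*z,(v-K[1,2])/K[1,1]*z,z],-1)
    W=(P-t)@R; W[z==0]=np.nan; return W
def proj(c,X):
    p=(c["R"]@np.asarray(X).T).T+c["t"]; q=p@c["intrinsics"].T; return q[...,:2]/q[...,2:]
def ray(c,u,v,h):
    d=c["R"].T@np.linalg.inv(c["intrinsics"])@[u,v,1]; o=-c["R"].T@c["t"]; return o+d*(h-o[2])/d[2]
E
python3 - <<'E'
from h import *
s,t=load("side0.npz"),load("top0.npz")
def crop(c,x,y,w,h,W,H): return cv2.resize(c["pixels"][y:y+h,x:x+w,::-1],(W,H),interpolation=cv2.INTER_CUBIC)
a=np.hstack([crop(s,210,205,66,66,400,300*66//50),crop(s,262,140,66,66,400,396)])
a=np.hstack([crop(s,205,208,72,54,400,300),crop(s,258,150,72,54,400,300)])
b=np.hstack([crop(t,255,218,64,48,400,300),crop(t,165,168,64,48,400,300)])
cv2.imwrite("pics/c1.png",np.vstack([a,b]))
for n,c,bx in(("cradle top",t,(270,220,305,266)),("upright top",t,(178,172,215,212)),("cradle side",s,(215,212,270,262)),("upright side",s,(268,143,315,205))):
    W=cloud(c)[bx[1]:bx[3],bx[0]:bx[2]].reshape(-1,3)
    for lo,hi in((.004,.02),(.05,.085),(.085,.11),(.13,.16)):
        m=W[(W[:,2]>lo)&(W[:,2]<hi)]
        if len(m): print(n,lo,len(m),np.round(m.mean(0),4),np.round(m.min(0),4),np.round(m.max(0),4))
E
```

```text
cradle top 0.004 651 [ 0.47   -0.3285  0.0105] [ 0.3938 -0.3859  0.004 ] [ 0.5481 -0.2694  0.02  ]
cradle top 0.05 5 [ 0.4416 -0.3222  0.0808] [ 0.4249 -0.3304  0.0773] [ 0.4863 -0.3071  0.0845]
cradle top 0.085 114 [ 0.4686 -0.3297  0.0994] [ 0.4193 -0.3529  0.085 ] [ 0.5186 -0.3071  0.1086]
upright top 0.004 667 [ 0.644  -0.0237  0.0101] [ 0.5807 -0.0787  0.004 ] [0.7161 0.0458 0.0197]
upright top 0.05 37 [ 0.631  -0.0248  0.0695] [ 0.6148 -0.0405  0.0541] [0.6611 0.0152 0.0842]
upright top 0.085 24 [ 0.6318 -0.0271  0.0974] [ 0.6149 -0.0403  0.085 ] [ 0.6616 -0.0046  0.1093]
upright top 0.13 152 [ 0.6376 -0.0187  0.1526] [ 0.6153 -0.0407  0.1303] [0.6638 0.0023 0.16  ]
cradle side 0.004 625 [ 0.474 -0.341  0.011] [ 0.4131 -0.3768  0.004 ] [ 0.5363 -0.2908  0.0196]
cradle side 0.05 294 [ 0.4749 -0.3369  0.0695] [ 0.4238 -0.3569  0.05  ] [ 0.5253 -0.3126  0.0849]
cradle side 0.085 317 [ 0.4692 -0.3344  0.094 ] [ 0.4225 -0.3557  0.0851] [ 0.5238 -0.3124  0.1085]
upright side 0.004 636 [0.666  0.0566 0.0097] [ 0.5859 -0.0768  0.004 ] [0.7667 0.2909 0.0197]
upright side 0.05 608 [0.6814 0.1733 0.0669] [ 0.6089 -0.0459  0.0501] [0.7836 0.2824 0.0848]
upright side 0.085 173 [0.6606 0.0495 0.0943] [ 0.6103 -0.0446  0.085 ] [0.7752 0.2784 0.1097]
upright side 0.13 168 [ 0.6397 -0.0276  0.1452] [ 0.6188 -0.0481  0.1306] [ 6.686e-01 -1.000e-04  1.566e-01]
```

View pics/c1.png

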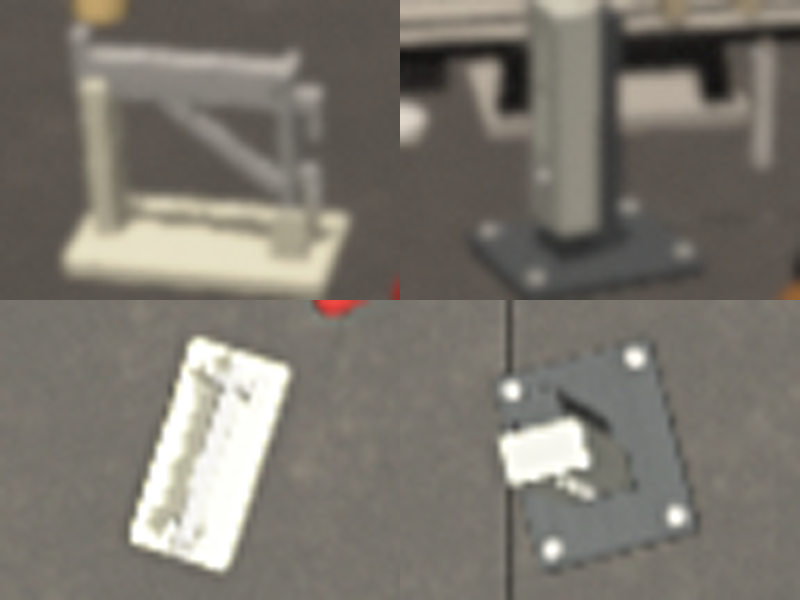

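The crop confirms a bare steel bracket standing in the white cradle, with its hooks at the right (+x) end at about (308,100)–(308,190). In the upright crop the catch dome sits on the left-hand face at (543,175), so the strip faces the robot (world -x), yawed roughly +14°. Next I'll measure both.

```bash
python3 - <<'E'
from h import *
s,t=load("side0.npz"),load("top0.npz")
def castall(c,m,h):
    v,u=np.nonzero(m); return np.array([ray(c,a,b,h)[:2] for a,b in zip(u,v)],np.float32)
def rect(P,n):
    (c,wh,a)=cv2.minAreaRect(P.astype(np.float32)); print(n,len(P),np.round(c,4),np.round(wh,4),round(a,2))
# cradle base, top
def mask(c,bx,lo,hi,vmin,vmax=256):
    W=cloud(c);g=c["pixels"].astype(int).mean(2);m=np.zeros(g.shape,bool);m[bx[1]:bx[3],bx[0]:bx[2]]=1
    return m&(W[...,2]>lo)&(W[...,2]<hi)&(g>vmin)&(g<vmax)
g=t["pixels"].astype(int).mean(2); bx=(270,218,305,268)
m=np.zeros(g.shape,bool);m[218:268,270:305]=1;m&=g>150
for h in(.012,): 
    m2=cv2.morphologyEx(m.astype(np.uint8),cv2.MORPH_OPEN,np.ones((3,3),np.uint8)); rect(castall(t,m2,h),"cradle top white")
W=cloud(t)
def depthrect(c,bx,lo,hi,n):
    W=cloud(c)[bx[1]:bx[3],bx[0]:bx[2]].reshape(-1,3);k=(W[:,2]>lo)&(W[:,2]<hi);rect(W[k][:,:2],n);Q=W[k][:,:2]
    d=Q-Q.mean(0);w=np.linalg.svd(d,full_matrices=False)[2][0];print("   axis",np.degrees(np.arctan2(w[1],w[0])),Q.mean(0),np.median(W[k][:,2]))
depthrect(t,bx,.008,.02,"cradle top z");depthrect(s,(210,205,275,262),.008,.02,"cradle side z")
depthrect(t,bx,.09,.12,"arm top");depthrect(s,(210,205,275,262),.09,.12,"arm side")
depthrect(t,(170,165,220,215),.006,.02,"upbase top");depthrect(t,(170,165,220,215),.14,.17,"uptop top")
depthrect(s,(272,140,305,160),.14,.17,"uptop side")
# bolts
v=(g>190).astype(np.uint8)[170:216,175:220]
n,l,st,ce=cv2.connectedComponentsWithStats(v)
for i in range(1,n): p=ce[i]+[175,170];print(st[i,4],p,ray(t,*p,.012)[:2])
E
```

```text
cradle top white 593 [ 0.4716 -0.3316] [0.0582 0.1182] 71.87
cradle top z 417 [ 0.4727 -0.3278] [0.116  0.1633] 89.68
   axis 164.52862281181277 [ 0.4693479  -0.33062044] 0.013294166990163142
cradle side z 581 [ 0.4767 -0.2283] [0.2933 0.1225] 89.03
   axis -74.5962520717 [ 0.4716895  -0.32412416] 0.011578852381765547
arm top 104 [ 0.4652 -0.3319] [0.0205 0.0981] 75.44
   axis 161.93392665918498 [ 0.46812214 -0.32968173] 0.10081248957999436
arm side 228 [ 0.4699 -0.3293] [0.0206 0.0954] 68.73
   axis -18.529883032713652 [ 0.46783587 -0.33340519] 0.09725192485627787
upbase top 639 [ 0.6553 -0.012 ] [0.1684 0.1693] 89.65
   axis -174.61041049255212 [ 0.64535252 -0.02174528] 0.010356927251043686
uptop top 160 [ 0.6402 -0.0164] [0.0429 0.0405] 15.38
   axis -170.21620609844175 [ 0.63723271 -0.01832481] 0.15537164514195623
uptop side 120 [ 0.6449 -0.0205] [0.0446 0.047 ] 13.59
   axis -22.823044851149582 [ 0.63938592 -0.02643779] 0.14909548805564699
7 [202.         176.71428571] [ 0.69835034 -0.0382054 ]
6 [182.5 182. ] [0.68069519 0.0286502 ]
105 [187.48571429 191.72380952] [0.64710108 0.01147918]
1 [192. 197.] [ 0.62885258 -0.00401527]
1 [194. 198.] [ 0.62536421 -0.01086713]
7 [208.71428571 202.        ] [ 0.61123096 -0.06122729]
6 [188.83333333 207.16666667] [0.59408315 0.00675476]
```

>>> move_arm(rows=[[100,-19.6,-36,0,0],[100,-19.6,-36,0,0],[100,-19.6,-36,0,0],[100,-19.6,-36,0,0],[100,-19.6,-36,0,0],[100,-19.6,-36,0,0],[100,-19.6,-36,0,0],[100,-19.6,-36,0,0],[100,-19.6,-36,0,0],[100,-19.6,-36,0,0]], grip_force=80)

```text
clock: 1.35
tcp_pos: [0.4746, -0.332, 0.2227]
tool_rot: [[0.284, -0.959, -0.001], [-0.959, -0.284, 0.0], [-0.0, 0.001, -1.0]]
force: [-0.7, -0.7, 0.4]
gripper_width: 0.0855
```

>>> move_arm(rows=[[100,0,0,0,0.151],[100,0,0,0,0.151],[100,0,0,0,0.151],[100,0,0,0,0.151],[100,0,0,0,0],[100,0,0,0,0]])

```text
clock: 2.1
tcp_pos: [0.474, -0.333, 0.2228]
tool_rot: [[-0.309, -0.951, -0.0], [-0.951, 0.309, 0.0], [-0.0, 0.0, -1.0]]
force: [0.5, -0.2, 1.4]
gripper_width: 0.0853
```

```bash
cat >> h.py <<'E'
def go(target,axis_deg,o):
    "remaining shift in tool axes (mm) and yaw (rad) so that TCP=target and tool x at axis_deg"
    R=np.array(o["tool_rot"]);d=R.T@(np.array(target)-o["tcp_pos"])*1000
    a=np.degrees(np.arctan2(R[1,0],R[0,0]))
    print("t",o["clock"],"tcp",np.round(o["tcp_pos"],4),"ang",round(a,2),"tilt",np.round(R[:2,2],4),"| d mm",np.round(d,1),"yaw",round(-np.radians(axis_deg-a),4),"F",np.round(o["force"],1),"w",round(o["gripper_width"],4))
E
python3 - <<'E'
from plant import *
from h import *
go([.4745,-.333,.0953],-108.1,get_obs())
s,t=load("side0.npz"),load("top0.npz")
# upright top face, cast at z=.15
g=t["pixels"].astype(int).mean(2);m=np.zeros(g.shape,bool);m[183:200,178:200]=1
for th in(150,170,190):
    k=cv2.morphologyEx((m&(g>th)).astype(np.uint8),cv2.MORPH_OPEN,np.ones((2,2),np.uint8))
    v,u=np.nonzero(k);P=np.array([ray(t,a,b,.15)[:2] for a,b in zip(u,v)],np.float32);print(len(P),cv2.minAreaRect(P),P.mean(0))
np.set_printoptions(linewidth=200)
print(g[180:204,178:206].astype(int))
gs=s["pixels"].astype(int).mean(2); print("side"); print(gs[146:200,276:306].astype(int))
E
```

```text
t 2.1 tcp [ 0.474  -0.333   0.2228] ang -107.97 tilt [-0.0004  0.0002] | d mm [ -0.2  -0.6 127.5] yaw 0.0023 F [ 0.5 -0.2  1.4] w 0.0853
131 ((0.6259154081344604, -0.02171616069972515), (0.037755370140075684, 0.04372654855251312), 0.07205598056316376) [ 0.6280987  -0.02241065]
115 ((0.6238183379173279, -0.021146364510059357), (0.03955015912652016, 0.040576230734586716), 8.171778678894043) [ 0.6287764  -0.02152792]
105 ((0.6299104690551758, -0.019974984228610992), (0.025127584114670753, 0.03937052935361862), 13.643331527709961) [ 0.6300337  -0.02011042]
[[114 110 111 108 127 135 119 121 121 119 117 120 120 119 117 118 119 119 119 117 117 117 116 115 117 119 120 122]
 [116 106 114 158 212 212 139 117 120 112 110 115 113 118 118 119 120 118 119 117 118 118 117 118 120 120 122 121]
 [113 109 119 184 248 253 156 111 125 109 106 113  91 105 116 119 121 118 119 117 118 120 117 117 119 121 121 121]
 [113 109 112 146 215 226 135 107 124 122 120 117  76  75  99 112 121 120 119 119 118 120 120 118 118 120 121 119]
 [111 111  98 114 131 132 118 117 121 118 119 121  91  57  57  83 101 113 120 121
[... 1716 characters left out ...]
1 127 102 102 118 123 119 119 118 120 120]
 [113 116 116 117  73 108 102 116 122 124 120 118 118 116 109 105 116 110 118 115 119 122 122 123 119 120 120 117]
 [114 114 117 118  75 108 106 117 121 124 120 119 122 123 120 120 119 120 119 120 119 122 122 122 122 119 120 120]
 [117 114 117 118  75 108 113 117 121 124 121 120 121 124 123 121 119 121 121 118 119 121 120 123 122 120 120 119]
 [113 114 116 117  72 105 113 102 117 123 122 119 120 123 124 122 121 120 124 120 119 120 121 122 123 120 121 121]]
side
[[ 76  81  83 ... 148 132 125]
 [123 128 129 ... 146 128 122]
 [155 156 158 ... 145 126 120]
 ...
 [ 79  84  86 ...  85  85  84]
 [ 72  78  84 ...  80  79  77]
 [ 66  72  79 ...  70  68  66]]
```

>>> move_arm(rows=[[60,0,0,30,0],[60,0,0,30,0],[60,0,0,30,0],[60,0,0,20,0],[60,0,0,10,0],[60,0,0,7.5,0],[60,0,0,0,0]])

```text
clock: 2.98
tcp_pos: [0.4741, -0.3333, 0.0956]
tool_rot: [[-0.311, -0.951, -0.0], [-0.951, 0.311, 0.0], [-0.0, 0.0, -1.0]]
force: [-0.8, -0.1, 0.5]
gripper_width: 0.0512
```

>>> move_arm(rows=[[30,0,0,0,0],[0,0,0,0,0],[0,0,0,0,0],[0,0,0,0,0],[0,0,0,0,0],[0,0,0,0,0]])

```text
clock: 3.72
tcp_pos: [0.474, -0.3332, 0.0956]
tool_rot: [[-0.311, -0.95, -0.0], [-0.95, 0.311, -0.0], [0.0, 0.0, -1.0]]
force: [0.6, -0.3, -0.1]
gripper_width: 0.0001
```

```bash
python3 - <<'E'
from plant import *
from h import *
go([.4745,-.333,.0953],-108.1,get_obs())
c=capture("side");np.savez("side1.npz",**c)
cv2.imwrite("pics/s1.png",cv2.resize(c["pixels"][190:275,190:303,::-1],(800,600),interpolation=cv2.INTER_CUBIC))
t=load("top0.npz");W=cloud(t)
print(np.round(W[192:202:1,187:198,2]*1000).astype(int))
E
```

```text
t 3.725 tcp [ 0.474  -0.3332  0.0956] ang -108.12 tilt [-0.     -0.0001] | d mm [-0.3 -0.4  0.3] yaw -0.0004 F [ 0.6 -0.3 -0.1] w 0.0001
[[                 159                  156                  153
                   161                  157                  158
                   157                  154                  136
                   118                   96]
 [                 159                  157                  155
                   154                  155                  161
                   157                  162                  142
                   126                  108]
 [                 166                  161                  157
                   160                  159                  159
                   156                  158                  145
                   125                  109]
 [                 156                  153                  155
                   155                  155                  154
                   148                  144                  130
                   134                  116]
 [ 
[... 797 characters left out ...]
     82                   74                   62
                    59                   61                   59
                    38                    8]
 [                  13                   13                   58
                    45                   46 -9223372036854775808
                    32                   12                    6
                    17                   11]
 [                   8                   12                    9
                    10                   10                   11
                    12                    9                    8
                     6                    6]]<stdin>:7: RuntimeWarning: invalid value encountered in cast
```

View pics/s1.png

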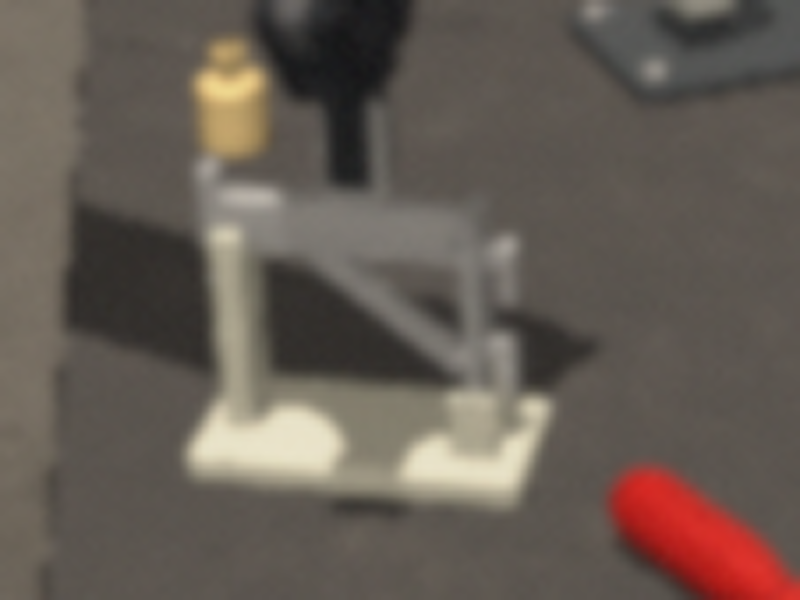

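The crop shows the jaws shut and empty: the finger at about (345,150) stands behind or above the arm, and the bracket is undisturbed in the cradle. I'll compare the projected TCP with the image before moving.

```bash
python3 - <<'E'
from plant import *
from h import *
s=load("side1.npz")
f=lambda X:np.round((proj(s,np.array(X))-[190,190])*[800/113,600/85],0)
for X in([.474,-.3332,.0956],[.474,-.3332,.0706],[.474,-.3332,.15]):print("tcp",X,f(X))
d=np.array([.9505,-.3107]);
for c in([.4716,-.3316],[.4765,-.333]):
  for a,z in((-.056,.1093),(-.056,.0793),(.035,.0993),(.040,.0223),(.0505,.0873)):
    p=np.array(c)+a*d;print(c,a,z,f([*p,z]))
for q in((.058,.028),(.058,-.028),(-.058,-.028),(-.058,.028)):
    p=np.array([.4716,-.3316])+q[0]*d+q[1]*np.array([.3107,.9505]);print("base",f([*p,.012]))
W=cloud(s)
for u,v in((345,150),(345,120),(250,240),(400,230),(230,300)):
    a=int(190+u*113/800);b=int(190+v*85/600);print(u,v,np.round(W[b,a],3))
c=capture("top");np.savez("top1.npz",**c)
cv2.imwrite("pics/t1.png",cv2.resize(c["pixels"][205:280,240:340,::-1],(800,600),interpolation=cv2.INTER_CUBIC))
f=lambda X:np.round((proj(c,np.array(X))-[240,205])*8,0);print("top tcp",f([.474,-.3332,.0956]),f([.474,-.3332,.2]))
E
```

```text
tcp [0.474, -0.3332, 0.0956] [355. 210.]
tcp [0.474, -0.3332, 0.0706] [359. 275.]
tcp [0.474, -0.3332, 0.15] [346.  61.]
[0.4716, -0.3316] -0.056 0.1093 [182. 160.]
[0.4716, -0.3316] -0.056 0.0793 [189. 239.]
[0.4716, -0.3316] 0.035 0.0993 [450. 206.]
[0.4716, -0.3316] 0.04 0.0223 [473. 406.]
[0.4716, -0.3316] 0.0505 0.0873 [497. 241.]
[0.4765, -0.333] -0.056 0.1093 [197. 160.]
[0.4765, -0.333] -0.056 0.0793 [204. 240.]
[0.4765, -0.333] 0.035 0.0993 [465. 207.]
[0.4765, -0.333] 0.04 0.0223 [488. 407.]
[0.4765, -0.333] 0.0505 0.0873 [512. 242.]
base [542. 394.]
base [508. 480.]
base [174. 451.]
base [223. 367.]
345 150 [ 0.47  -0.349  0.127]
345 120 [ 0.471 -0.346  0.135]
250 240 [ 0.438 -0.327  0.084]
400 230 [ 0.487 -0.34   0.092]
230 300 [ 0.43  -0.331  0.065]
top tcp [392. 295.] [396. 297.]
```

View pics/t1.png

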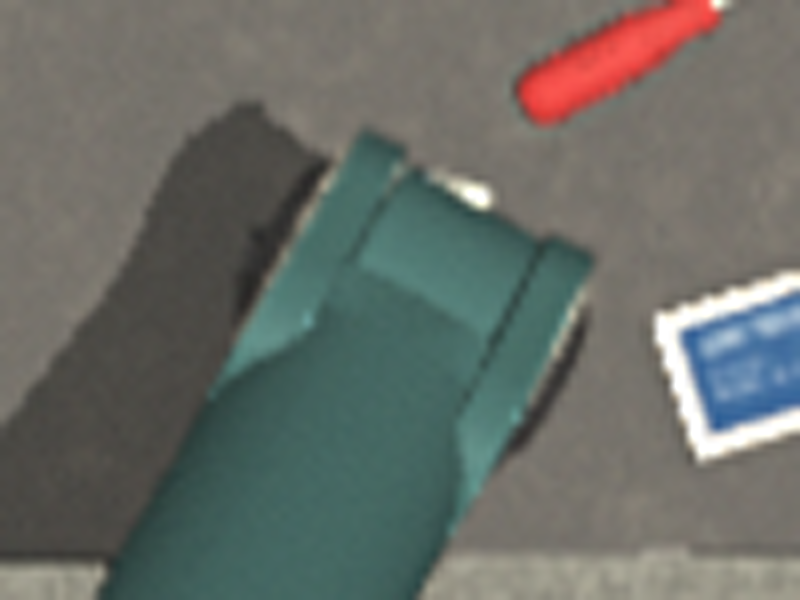

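```bash
python3 - <<'E'
from h import *
s=load("side1.npz");W=cloud(s);s0=load("side0.npz");W0=cloud(s0)
for r in range(196,236,2):
    print(r,int((r-190)*600/85)," ".join(f"{1000*W[r,c,1]:.0f}/{1000*W[r,c,2]:.0f}" for c in range(226,256,2))," gray",s["pixels"][r,226:256:2].mean(1).astype(int))
E
```

```text
196 42 20/-0 -387/183 -385/182 -388/183 -390/183 -392/184 -386/181 -372/174 -354/165 -332/156 -324/151 11/-1 10/-1 4/1 7/-1  gray [72 35 40 46 36 26 26 25 29 31 59 84 85 85 86]
198 56 8/-2 -378/174 -380/174 -381/175 -382/175 -385/176 -389/177 -371/169 -354/161 -344/156 -332/150 -8/0 -5/-2 -5/-2 -8/-1  gray [92 50 28 32 32 26 24 26 28 31 64 85 86 85 85]
200 70 -72/28 -12/0 -375/168 -372/166 -375/167 -377/168 -381/169 -373/165 -350/154 -342/150 -18/-2 -21/-1 -22/-0 -24/0 -25/-0  gray [146  76  32  27  27  26  26  22  25  40  75  88  86  85  87]
202 84 -86/28 -26/-0 -366/159 -363/157 -362/156 -363/156 -375/161 -373/160 -363/155 -350/149 -31/-2 -38/0 -37/-0 -40/1 -36/-2  gray [150  90  51  28  34  31  27  24  34  59  85  85  86  86  87]
204 98 -87/22 -37/-2 -43/1 -360/151 -364/152 -365/152 -365/152 -366/152 -343/141 -340/139 -50/0 -46/-3 -52/0 -51/-1 -49/-2  gray [121  92  76  61  58  36  27  31  66  72  84  85  85  86  89]
206 112 -92/18 -55/0 -53/-2 -59/1 -59/1 -346/138 -348/139 -348/138 -342/135 -338/133 -63/-1 -62/-2 -66/-0 -64/-1 -67/-0  gray [122  93  87  87  82  47  31  37  82  86
[... 2005 characters left out ...]
4 -328/70 -198/-2 -203/0 -202/-1 -201/-1 -205/0 -204/-1  gray [ 91  54  54  60  78 107 118 108  98  90  88  90  91  93 105]
230 282 -312/59 -202/-2 -208/1 -207/-0 -206/-1 -208/-0 -332/68 -335/69 -334/68 -334/68 -214/0 -212/-1 -214/-1 -212/-2 -218/1  gray [ 96  53  47  46  50  67  97 115 114 105  87  84  83  84  97]
232 296 -315/56 -216/-0 -217/-0 -220/1 -215/-2 -221/0 -222/1 -222/-0 -336/64 -336/64 -335/62 -226/0 -223/-2 -228/1 -226/-1  gray [ 98  54  49  49  46  48  56  91 113 116  98  75  62  65  89]
234 310 -316/51 -226/-1 -227/-1 -229/-0 -227/-2 -230/-1 -235/2 -234/1 -233/-0 -338/59 -339/59 -339/59 -238/0 -237/-1 -238/-1  gray [ 97  54  47  46  47  46  47  51  78 107 114 103  77  54  72]
```

```bash
python3 - <<'E'
from plant import *
from h import *
s=load("side0.npz");W=cloud(s)
for z in(.26,.2371,.2221,.1971):print(z,proj(s,np.array([.1843,-.6227,z])))
sub=W[180:260,20:75];k=(sub[...,1]<-.5)&(sub[...,2]>.1)
for r in range(0,80,4):
    q=sub[r][k[r]]
    if len(q):print(180+r,20+np.nonzero(k[r])[0][[0,-1]],np.round(q.min(0),3),np.round(q.max(0),3))
c=capture("side");a=s["pixels"][170:262,5:90,::-1];b=c["pixels"][180:240,205:275,::-1]
cv2.imwrite("pics/g.png",np.hstack([cv2.resize(a,(400,433),interpolation=cv2.INTER_CUBIC),cv2.resize(b,(400,433),interpolation=cv2.INTER_CUBIC)]))
o=get_obs();print(o["effort"],o["force"],o["joint_pos"])
E
```

```text
0.26 [ 45.6587331  226.50865723]
0.2371 [ 49.81314292 240.0712589 ]
0.2221 [ 52.45818613 248.70634043]
0.1971 [ 56.7386932  262.68060264]
180 [20 49] [ 0.19  -0.663  0.326] [ 0.208 -0.607  0.349]
184 [20 51] [ 0.189 -0.671  0.31 ] [ 0.209 -0.584  0.346]
188 [20 51] [ 0.194 -0.689  0.308] [ 0.216 -0.594  0.348]
192 [20 51] [ 0.186 -0.691  0.299] [ 0.216 -0.586  0.344]
196 [20 52] [ 0.181 -0.693  0.284] [ 0.215 -0.568  0.339]
200 [20 52] [ 0.181 -0.693  0.28 ] [ 0.216 -0.575  0.334]
204 [20 53] [ 0.181 -0.694  0.274] [ 0.216 -0.575  0.329]
208 [20 54] [ 0.181 -0.696  0.268] [ 0.216 -0.577  0.325]
212 [20 55] [ 0.175 -0.696  0.262] [ 0.216 -0.579  0.319]
216 [21 56] [ 0.174 -0.696  0.255] [ 0.217 -0.578  0.314]
220 [23 57] [ 0.174 -0.697  0.248] [ 0.218 -0.579  0.308]
224 [24 50] [ 0.195 -0.697  0.287] [ 0.217 -0.67   0.303]
228 [24 50] [ 0.192 -0.698  0.278] [ 0.218 -0.665  0.298]
232 [27 51] [ 0.19  -0.698  0.273] [ 0.21  -0.667  0.292]
236 [33 52] [ 0.189 -0.681  0.267] [ 0.209 -0.667  0.276]
240 [34 53] [ 0.188 -0.68   0.261] [ 0.209 -0.667  0.27 ]
244 [36 55] [ 0.189 -0.681  0.253] [ 0.209 -0.664  0.264]
248 [37 55] [ 0.189 -0.681  0.25 ] [ 0.21  -0.669  0.258]
252 [38 51] [ 0.19  -0.675  0.243] [ 0.203 -0.668  0.249]
[ 5.65952848e-05 -5.01704979e+01 -4.63644248e-01 -1.97039276e+01
  8.79510830e-03  1.57575796e-03  6.33288050e-05] [-0.18117476 -0.39876979 -0.98654303] [ 33.95725014  29.30909677  -2.78025952 107.27530378   1.98050878
  43.46394192 -78.02500791]
```

View pics/g.png

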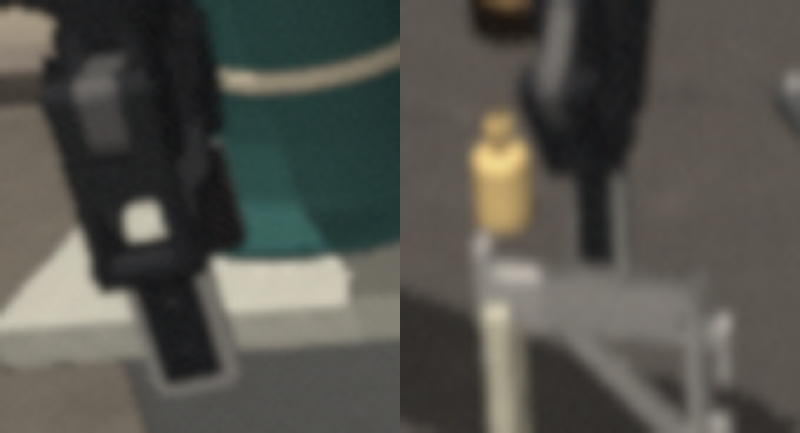

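The jaws shut just above the arm. Depth puts the shut fingertips at z≈0.103 m while the reported TCP is at 0.0956, so the tips are about 32 mm higher than the stated tool length implies. The start image agrees: the open tip was at ~0.243 with TCP at 0.222. The bracket hasn't moved, so I'll reopen, go 32 mm lower while watching the force, and check by depth.

>>> move_arm(rows=[[60,0,0,0,0],[60,0,0,0,0],[60,0,0,0,0],[60,0,0,0,0],[60,0,0,10,0],[60,0,0,10,0],[60,0,0,0,0]])

```text
clock: 4.75
tcp_pos: [0.4731, -0.3326, 0.0741]
tool_rot: [[-0.311, -0.95, -0.002], [-0.95, 0.311, 0.001], [-0.001, 0.003, -1.0]]
force: [0.3, 0.1, 1.4]
gripper_width: 0.0515
```

```bash
python3 - <<'E'
from plant import *
from h import *
go([.4765,-.3333,.063],-108.1,get_obs())
c=capture("side");np.savez("side2.npz",**c)
W=cloud(c)
for r in range(206,240,2):
    print(r," ".join(f"{1000*W[r,q,1]:.0f}/{1000*W[r,q,2]:.0f}" for q in range(228,250,2)),c["pixels"][r,228:250:2].mean(1).astype(int))
E
```

```text
t 4.75 tcp [ 0.4731 -0.3326  0.0741] ang -108.12 tilt [-0.0023  0.0014] | d mm [-0.4 -3.4 11.1] yaw -0.0003 F [0.3 0.1 1.4] w 0.0515
206 -391/161 -394/162 -393/162 -397/163 -396/162 -385/157 -369/149 -358/143 -310/120 -313/120 -65/-0 [32 30 30 31 28 29 33 31 28 44 80]
208 -391/157 -392/157 -392/156 -393/156 -397/158 -387/153 -370/144 -311/115 -307/113 -313/115 -80/1 [31 32 31 33 29 27 31 27 29 43 81]
210 -390/151 -378/145 -366/138 -83/-1 -395/152 -387/148 -372/140 -310/109 -309/108 -311/109 -92/-0 [36 32 35 45 31 30 33 27 29 41 78]
212 -388/145 -379/141 -383/142 -383/142 -394/147 -390/144 -374/136 -310/104 -310/104 -311/103 -311/103 [33 30 33 31 28 29 34 27 29 37 76]
214 -385/139 -387/140 -387/139 -389/140 -393/141 -391/140 -374/131 -309/98 -312/99 -311/98 -309/97 [40 31 32 34 29 29 34 31 25 39 75]
216 -385/134 -384/133 -389/135 -388/134 -390/135 -391/136 -374/126 -308/92 -312/94 -315/95 -307/90 [79 61 47 29 30 44 68 48 40 44 73]
218 -328/100 -328/99 -362/116 -370/121 -374/122 -372/120 -368/118 -331/99 -331/98 -332/99 -334/99 [138 106  73  32  31  57  97  96  90  87  93]
220 -328/95 
[... 659 characters left out ...]
 64  59  63 102  95  90  89  92]
230 -203/-1 -209/1 -206/-1 -363/86 -363/86 -366/87 -366/86 -335/68 -334/68 -214/0 -213/-1 [ 55  47  58  77  82  91 112 114 106  91  84]
232 -217/-0 -219/1 -214/-3 -220/0 -216/-3 -220/-1 -224/1 -336/64 -337/64 -336/63 -224/-1 [ 55  50  49  49  50  58  89 114 115  99  81]
234 -227/-0 -229/0 -228/-1 -229/-0 -228/-2 -232/-0 -232/-0 -233/-0 -338/59 -338/59 -338/58 [ 54  50  48  47  47  47  53  78 108 117 103]
236 -241/1 -240/0 -238/-1 -240/-0 -240/-1 -239/-2 -242/-1 -244/-0 -242/-2 -336/52 -343/55 [ 56  48  48  47  47  47  48  50  67 103 115]
238 -249/-0 -249/-0 -247/-2 -251/-0 -251/-1 -253/0 -254/0 -253/-1 -256/0 -252/-2 -336/46 [62 49 46 47 47 47 46 47 47 60 91]
```

>>> move_arm(rows=[[60,0,-3,5,0],[60,0,0,5,0],[60,0,0,0,0],[30,0,0,0,0],[0,0,0,0,0],[0,0,0,0,0],[0,0,0,0,0],[0,0,0,0,0]])

```text
clock: 5.8
tcp_pos: [0.4773, -0.3334, 0.0658]
tool_rot: [[-0.311, -0.951, 0.0], [-0.951, 0.311, 0.001], [-0.001, -0.0, -1.0]]
force: [0.1, 3.7, 3.9]
gripper_width: 0.009
```

```bash
python3 - <<'E'
from plant import *
from h import *
go([.4765,-.3333,.063],-108.1,get_obs())
c=capture("side");np.savez("side3.npz",**c)
W=cloud(c)
for r in range(212,240,2):
    print(r," ".join(f"{1000*W[r,q,0]:.0f}/{1000*W[r,q,1]:.0f}/{1000*W[r,q,2]:.0f}" for q in range(228,250,2)))
E
```

```text
t 5.8 tcp [ 0.4773 -0.3334  0.0658] ang -108.1 tilt [0.0004 0.0007] | d mm [0.1 0.8 2.8] yaw 0.0001 F [0.1 3.7 3.9] w 0.009
212 446/-95/-1 452/-95/-1 456/-378/140 460/-379/140 465/-380/140 469/-382/141 473/-383/141 478/-375/136 483/-355/126 489/-324/110 505/-103/-1
214 446/-106/-2 452/-110/-0 456/-371/131 460/-366/128 465/-365/128 469/-366/128 473/-378/134 478/-376/132 483/-359/123 488/-349/118 504/-118/-0
216 446/-121/-1 451/-125/1 455/-366/124 460/-365/123 464/-366/123 469/-368/124 473/-371/125 477/-377/127 483/-352/115 488/-332/104 503/-130/-1
218 446/-328/100 451/-326/98 455/-328/99 460/-328/99 464/-342/105 469/-352/110 473/-350/109 478/-355/111 483/-346/106 488/-332/98 502/-145/1
220 446/-324/92 450/-331/95 455/-330/95 460/-332/95 464/-335/96 469/-352/105 473/-348/103 478/-351/104 482/-348/102 487/-342/98 492/-344/99
222 445/-327/89 450/-328/89 455/-331/90 459/-333/91 464/-336/92 468/-353/101 473/-351/99 477/-352/99 482/-347/96 487/-342/93 492/-345/94
224 445/-328/84 450/-326/83 454/-330/84 459/-333/86 464/-333/85 468/-351/94 nan/nan/nan 477/-351/93 482/-348/91 487/-345/89 491/-
[... 248 characters left out ...]
45/79 486/-345/79 498/-201/-1
230 443/-204/-1 448/-207/0 454/-208/0 459/-206/-1 465/-208/-1 467/-332/68 472/-343/74 477/-344/74 481/-348/76 491/-212/-1 497/-215/0
232 443/-216/-0 448/-217/-1 453/-218/-0 459/-219/-0 464/-216/-2 469/-217/-2 472/-337/65 476/-337/64 481/-339/65 486/-335/63 496/-222/-2
234 442/-228/0 448/-230/1 453/-228/-1 458/-231/0 464/-232/1 469/-231/-0 474/-232/-0 479/-232/-1 481/-341/61 486/-341/60 490/-339/59
236 442/-241/2 447/-236/-2 453/-238/-1 458/-239/-1 463/-241/-1 468/-242/-0 473/-244/0 479/-241/-2 484/-243/-1 485/-341/55 490/-340/54
238 442/-249/-0 447/-247/-2 452/-247/-2 457/-250/-1 463/-250/-1 468/-251/-1 473/-252/-1 478/-254/-0 483/-253/-2 488/-256/-0 490/-345/51
```

>>> move_arm(rows=[[0,0,0,-4,0],[0,0,0,-8,0],[0,0,0,-12,0],[0,0,0,-15,0],[0,0,0,-18,0],[0,0,0,-15,0],[0,0,0,-8,0],[0,0,0,0,0],[0,0,0,0,0]])

```text
clock: 6.98
tcp_pos: [0.4765, -0.3339, 0.145]
tool_rot: [[-0.311, -0.95, -0.001], [-0.95, 0.311, 0.001], [-0.0, 0.001, -1.0]]
force: [0.5, 0.3, -2.5]
gripper_width: 0.0091
```

```bash
python3 - <<'E'
from plant import *
from h import *
o=get_obs();go([.4765,-.3333,.14],-108.1,o);print(o["moment"])
c=capture("side");np.savez("side4.npz",**c)
t=load("top0.npz")
print("weight",ray(t,213,256,.047),"bottle",ray(t,247,167,.09))
cv2.imwrite("pics/s4.png",np.hstack([cv2.resize(c["pixels"][165:265,200:280,::-1],(480,600),interpolation=cv2.INTER_CUBIC),cv2.resize(c["pixels"][140:210,270:307,::-1],(317,600),interpolation=cv2.INTER_CUBIC)]))
E
```

```text
t 6.975 tcp [ 0.4765 -0.3339  0.145 ] ang -108.12 tilt [-0.001   0.0005] | d mm [-0.6  0.2  5. ] yaw -0.0003 F [ 0.5  0.3 -2.5] w 0.0091
[ 0.03237309  0.06863224 -0.00950859]
weight [ 0.42847415 -0.08104199  0.047     ] bottle [ 0.71854647 -0.19858048  0.09      ]
```

View pics/s4.png

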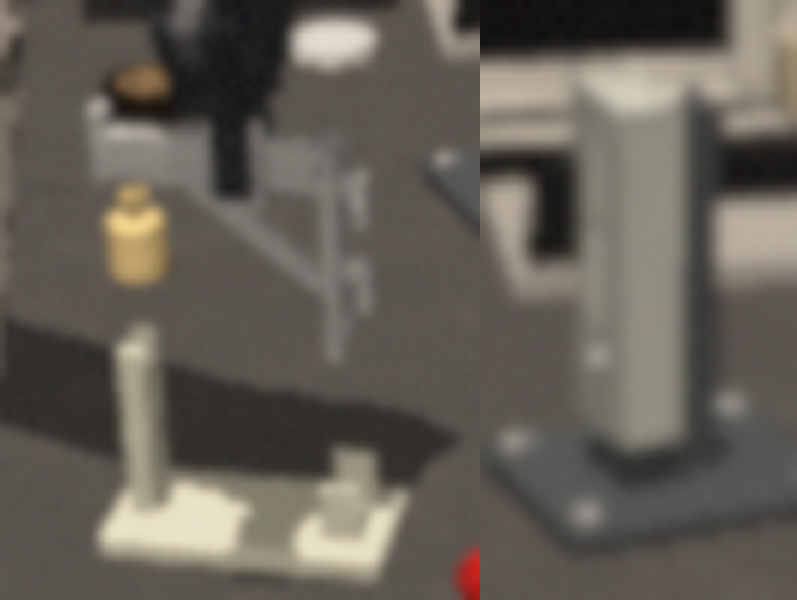

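The bracket is out, hanging level, and the cradle is empty at (250,540). The weight of about 2.5 N fits. In the right part of the crop the catch dome is at (597,357), i.e. side pixel (283.7,181.7). I'll estimate the clamp offset from it.

```bash
python3 - <<'E'
from h import *
s,t=load("side4.npz"),load("top0.npz")
y=np.radians(14.3);X=np.array([np.cos(y),np.sin(y),0]);Y=np.array([-np.sin(y),np.cos(y),0])
P=lambda a,b,z:a*X+b*Y+np.array([0,0,z])
g=s["pixels"].astype(float).mean(2);print(g[172:190,278:292].astype(int))
w=np.clip(g[178:186,281:288]-150,0,None);v,u=np.mgrid[178:186,281:288];u0,v0=(u*w).sum()/w.sum(),(v*w).sum()/w.sum();print(u0,v0)
o=-s["R"].T@s["t"];d=s["R"].T@np.linalg.inv(s["intrinsics"])@[u0,v0,1]
for xf in(.588,.5915,.595):
    k=(xf-.0035-o@X)/(d@X);q=o+k*d;print(xf,"lat",q@Y+.175,"z",q[2])
print("side corners",[proj(s,P(.5915,-.175+b,z)) for b in(-.02,.02) for z in(.15,.01)])
for b in(-.005,0,.005):
    print(b,[np.round(proj(t,P(.5915,-.175+b,z)),1).tolist() for z in(.15,.138,.11,.102,.074)],"dome",np.round(proj(t,P(.587,-.175+b,.053)),1))
E
```

```text
[[132 131 130 127 129 131 127 120 125 133 138 139 138 137]
 [126 126 125 123 128 132 125 121 126 134 139 139 139 136]
 [113 111 113 117 125 131 126 119 125 132 137 139 138 137]
 [ 95  96  97 107 122 130 124 120 125 133 137 140 138 137]
 [ 86  86  91 103 117 126 123 118 124 133 138 139 138 137]
 [ 85  85  89 101 114 121 120 119 123 134 137 139 138 137]
 [ 84  86  90 101 112 117 116 116 123 133 137 139 138 137]
 [ 84  85  91 101 113 119 119 118 123 133 138 138 139 137]
 [ 84  85  91 103 121 133 131 123 124 134 137 139 138 138]
 [ 86  86  92 104 126 144 139 125 124 133 138 139 140 137]
 [ 85  86  91 102 121 133 130 121 124 133 138 140 139 138]
 [ 84  85  91 100 110 115 114 115 122 133 138 139 139 137]
 [ 83  86  89  98 106 108 109 114 123 132 138 140 138 138]
 [ 83  85  90  97 105 107 108 112 122 134 137 139 140 138]
 [ 84  84  90  97 104 106 110 114 123 132 138 140 139 137]
 [ 85  85  90  96 102 106 108 113 123 133 138 139 140 137]
 [ 85  87  87  91  98 102 107 114 122 132 139 140 140 139]
 [ 87  86  87  88  92  98 105 113 122 132 138 140 139 136]]
nan nan
0.588 lat nan z nan
0.5915 lat nan z nan
0.595 lat nan z nan
side corners [array([283.59197326, 154.46021625]), array([283.83712218, 197.45638017]), array([278.47292159, 150.53925678]), array([278.95999006, 192.64482527])]
-0.005 [[191.1, 196.7], [191.9, 197.0], [193.6, 197.8], [194.1, 198.0], [195.7, 198.7]] dome [197.2 200.5]
0 [[189.6, 197.1], [190.3, 197.4], [192.1, 198.2], [192.6, 198.4], [194.2, 199.1]] dome [195.8 200.9]
0.005 [[188.0, 197.5], [188.8, 197.8], [190.6, 198.6], [191.1, 198.8], [192.7, 199.5]] dome [194.3 201.3]<stdin>:6: RuntimeWarning: invalid value encountered in scalar divide
```

```bash
python3 - <<'E'
from h import *
s,t=load("side4.npz"),load("top0.npz")
y=np.radians(14.3);X=np.array([np.cos(y),np.sin(y),0]);Y=np.array([-np.sin(y),np.cos(y),0])
P=lambda a,b,z:a*X+b*Y+np.array([0,0,z])
o=-s["R"].T@s["t"];d=s["R"].T@np.linalg.inv(s["intrinsics"])@[283.2,181.0,1]
for xf in(.5915,.5935,.5955,.598):
    k=(xf-.0035-o@X)/(d@X);q=o+k*d;print(xf,"lat",q@Y+.175,"z",q[2])
# depth front face fit (both views)
for n,c,bx in(("side",s,(276,155,290,190)),("top",t,(184,196,200,203))):
    W=cloud(c)[bx[1]:bx[3],bx[0]:bx[2]].reshape(-1,3);W=W[(W[:,2]>.03)&(W[:,2]<.14)]
    a,b=W@X,W@Y+.175;k=(abs(b)<.03)&(abs(a-.595)<.03);print(n,k.sum(),np.percentile(a[k],[5,15,25,50,75]).round(4),np.percentile(b[k],[5,50,95]).round(4))
G=s["pixels"].astype(int);print(G[160:172,278:292].mean(2).astype(int))
E
```

```text
0.5915 lat -0.02406957178993524 z 0.06740334620109412
0.5935 lat -0.01928849816466563 z 0.0652596498177686
0.5955 lat -0.014507424539395797 z 0.06311595343444304
0.598 lat -0.008531082507808624 z 0.06043633295528611
side 263 [0.5977 0.5984 0.599  0.6004 0.6045] [-0.023  -0.0146  0.0148]
top 52 [0.5944 0.5949 0.5949 0.5953 0.5958] [-0.0158  0.0025  0.0192]
[[ 28  30  45  80 112 123 122 120 124 132 135 137 137 137]
 [ 26  27  46  79 111 125 123 120 125 132 135 136 137 137]
 [ 22  27  45  80 112 125 122 119 124 133 136 137 138 138]
 [ 24  25  45  79 111 124 122 120 124 133 136 138 138 138]
 [ 25  28  46  78 110 122 121 119 125 134 136 137 138 139]
 [ 24  26  45  76 107 118 119 119 125 134 137 138 138 137]
 [ 26  26  43  78 107 120 118 118 123 134 136 138 139 138]
 [ 26  27  47  80 114 126 121 119 126 133 137 139 138 137]
 [ 27  32  48  83 117 130 124 119 124 134 137 138 138 137]
 [ 47  50  63  90 119 130 127 120 125 133 137 138 138 137]
 [ 86  89  93 105 123 131 125 120 125 133 137 138 138 138]
 [120 120 120 121 128 132 126 121 125 134 138 138 138 137]]
```

>>> move_arm(rows=[[0,0,0,0,-0.1415],[0,0,0,0,-0.1415],[0,0,0,0,-0.1415],[0,0,0,0,-0.1415]])

```text
clock: 7.52
tcp_pos: [0.4765, -0.3339, 0.1448]
tool_rot: [[0.252, -0.968, -0.001], [-0.968, -0.252, 0.001], [-0.001, 0.001, -1.0]]
force: [0.1, 0.3, -0.4]
gripper_width: 0.0083
```

>>> move_arm(rows=[[0,-15,-6,0,0],[0,-28,-13,0,0],[0,-30,-14,0,0],[0,-30,-14,0,0],[0,-30,-14,0,0],[0,-30,-14,0,0],[0,-30,-14,0,0],[0,-30,-14,0,0],[0,-28,-10,0,0],[0,-12.8,-5,0,0]])

```text
clock: 8.78
tcp_pos: [0.5256, -0.0463, 0.1454]
tool_rot: [[0.249, -0.969, -0.001], [-0.969, -0.249, 0.001], [-0.001, 0.0, -1.0]]
force: [1.0, -0.8, -1.9]
gripper_width: 0.0081
```

>>> move_arm(rows=[[0,0,-10,0,0],[0,0,-9,10,0],[0,0,-5,10,0],[0,0,0,8,0],[0,0,0,0,0],[0,0,0,0,0]])

```text
clock: 9.52
tcp_pos: [0.5492, -0.0437, 0.1176]
tool_rot: [[0.247, -0.969, -0.0], [-0.969, -0.247, -0.0], [0.0, 0.0, -1.0]]
force: [-0.1, -0.1, -1.5]
gripper_width: 0.0085
```

```bash
cat >> h.py <<'E'
YU=np.radians(14.3);XU=np.array([np.cos(YU),np.sin(YU),0]);YV=np.array([-np.sin(YU),np.cos(YU),0])
def st(o):
    p=np.array(o["tcp_pos"]);F=np.array(o["force"]);R=np.array(o["tool_rot"])
    print("t",round(o["clock"],2),"X %.1f lat %.1f z %.1f"%(p@XU*1000,(p@YV+.175)*1000,p[2]*1000),"ang",round(np.degrees(np.arctan2(R[1,0],R[0,0])),2),"Fx %.1f Fy %.1f Fz %.1f"%(F@XU,F@YV,F[2]))
E
python3 - <<'E'
from plant import *
from h import *
st(get_obs())
c=capture("side");np.savez("side5.npz",**c);d=capture("top");np.savez("top5.npz",**d)
cv2.imwrite("pics/s5.png",np.hstack([cv2.resize(c["pixels"][145:205,245:310,::-1],(400,369),interpolation=cv2.INTER_CUBIC),cv2.resize(d["pixels"][170:230,165:230,::-1],(400,369),interpolation=cv2.INTER_CUBIC)]))
E
```

```text
t 9.53 X 521.4 lat -3.0 z 117.6 ang -75.72 Fx -0.1 Fy -0.1 Fz -1.5
```

View pics/s5.png

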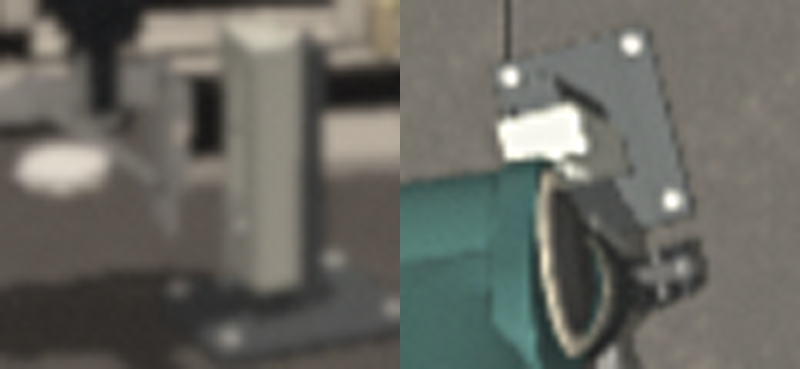

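```bash
python3 - <<'E'
from h import *
c=load("side5.npz")
P=lambda a,b,z:a*XU+(b-.175)*YV+np.array([0,0,z])
print("foot pred (rear, near/far edge)",[np.round(proj(c,P(.5614+dx,-.003+b,.0641)),1).tolist() for dx,b in((0,-.011),(0,.011),(-.004,0))], "hook top", proj(c,P(.5614+.0105,-.0065,.1176+.0235-.002)))
print(c["pixels"][176:188,266:280].mean(2).astype(int))
for b in(-.005,-.0025,0,.0025,.005):
  for xf in(.596,.599): print(b,xf,[np.round(proj(c,P(xf-.0045,b,.053+dz)),1).tolist() for dz in(-.004,0,.004)])
E
```

```text
foot pred (rear, near/far edge) [[273.9, 182.2], [271.2, 179.7], [271.3, 181.1]] hook top [275.79514169 157.47440401]
[[ 83  85  87  89  92  95 101 103  98  93  89  86  85  85]
 [ 83  85  88  91  97 101 103 101  92  87  86  84  83  82]
 [ 84  85  85  92 100 105 106 101  91  85  84  84  83  84]
 [ 84  84  85  91  99 104 106 103  91  85  83  83  83  86]
 [ 85  84  86  89  96 102 106 103  91  85  84  83  84  85]
 [ 84  85  85  86  90  98 105 103  90  84  84  85  83  84]
 [ 86  85  84  85  87  93 101  99  90  85  82  84  83  85]
 [ 84  85  85  84  85  89  94  89  86  84  84  83  84  84]
 [ 84  84  85  84  84  86  87  86  84  84  83  83  83  84]
 [ 85  84  84  84  83  84  84  84  83  83  84  84  83  84]
 [ 86  85  84  84  82  83  82  83  83  82  82  84  84  83]
 [ 84  83  82  83  80  80  78  79  79  82  80  80  82  83]]
-0.005 0.596 [[281.9, 184.2], [281.9, 183.0], [281.9, 181.8]]
-0.005 0.599 [[282.8, 184.0], [282.8, 182.8], [282.8, 181.6]]
-0.0025 0.596 [[281.6, 183.9], [281.6, 182.7], [281.6, 181.5]]
-0.0025 0.599 [[282.5, 183.7], [282.5, 182.5], [282.5, 181.3]]
0 0.596 [[281.3, 183.6], [281.3, 182.4], [281.2, 181.2]]
0 0.599 [[282.2, 183.4], [282.1, 182.3], [282.1, 181.1]]
0.0025 0.596 [[281.0, 183.3], [280.9, 182.1], [280.9, 180.9]]
0.0025 0.599 [[281.8, 183.2], [281.8, 182.0], [281.8, 180.8]]
0.005 0.596 [[280.7, 183.0], [280.6, 181.8], [280.6, 180.6]]
0.005 0.599 [[281.5, 182.9], [281.5, 181.7], [281.5, 180.5]]
```

>>> move_arm(rows=[[0,0,-6,1,0],[0,0,-6,0,0],[0,0,-5,0,0],[0,0,-3,0,0],[0,0,0,0,0]])

```text
clock: 10.25
tcp_pos: [0.5688, -0.0383, 0.1165]
tool_rot: [[0.247, -0.969, -0.0], [-0.969, -0.247, 0.0], [-0.0, 0.0, -1.0]]
force: [-1.0, 0.9, -1.9]
gripper_width: 0.0083
```

>>> move_arm(rows=[[0,0,-1.5,0,0],[0,0,-1.5,0,0],[0,0,0,0,0]])

```text
clock: 10.62
tcp_pos: [0.5716, -0.0377, 0.1166]
tool_rot: [[0.247, -0.969, 0.0], [-0.969, -0.247, -0.0], [0.0, -0.0, -1.0]]
force: [-0.7, -0.5, -2.5]
gripper_width: 0.0087
```

```bash
python3 -c "
from plant import *
from h import *
st(get_obs())"
```

```text
t 10.62 X 544.6 lat -2.8 z 116.6 ang -75.69 Fx -0.8 Fy -0.4 Fz -2.5
```

No contact yet, so I'll keep advancing slowly.

>>> move_arm(rows=[[0,0,-1.2,0,0],[0,0,-1.2,0,0]])

```text
clock: 10.88
tcp_pos: [0.574, -0.0371, 0.1166]
tool_rot: [[0.247, -0.969, 0.0], [-0.969, -0.247, -0.0], [0.0, -0.0, -1.0]]
force: [-0.0, -0.2, -1.3]
gripper_width: 0.0085
```

>>> move_arm(rows=[[0,0,-1.2,0,0],[0,0,-1.2,0,0]])

```text
clock: 11.12
tcp_pos: [0.5764, -0.0365, 0.1166]
tool_rot: [[0.247, -0.969, 0.0], [-0.969, -0.247, -0.0], [0.0, -0.0, -1.0]]
force: [-0.6, -1.1, -2.3]
gripper_width: 0.0087
```

```bash
python3 -c "
from plant import *
from h import *
st(get_obs())"
```

```text
t 11.12 X 549.5 lat -2.7 z 116.6 ang -75.69 Fx -0.8 Fy -0.9 Fz -2.3
```

>>> move_arm(rows=[[0,0,-1.2,0,0],[0,0,-1.2,0,0]])

```text
clock: 11.38
tcp_pos: [0.5772, -0.0363, 0.1162]
tool_rot: [[0.247, -0.969, -0.003], [-0.969, -0.247, -0.001], [-0.0, 0.003, -1.0]]
force: [-5.8, -0.9, 0.7]
gripper_width: 0.0082
```

>>> move_arm(rows=[[0,0,-1.2,0,0],[0,0,0,0,0]])

```text
clock: 11.62
tcp_pos: [0.5774, -0.0363, 0.116]
tool_rot: [[0.247, -0.969, -0.005], [-0.969, -0.247, -0.001], [-0.0, 0.005, -1.0]]
force: [-5.8, -0.9, 1.9]
gripper_width: 0.0085
```

```bash
python3 -c "
from plant import *
from h import *
st(get_obs())"
```

```text
t 11.62 X 550.5 lat -2.8 z 116.0 ang -75.72 Fx -5.8 Fy 0.6 Fz 1.9
```

Contact came 5.8 N at X=550.5, where the hook noses would meet the strip (front ≈0.600), so this is a miss. I'll feel sideways under light pressure, trying the short side first.

>>> move_arm(rows=[[0,1.2,0,0,0],[0,1.2,0,0,0],[0,0,0,0,0]])

```text
clock: 12.0
tcp_pos: [0.5776, -0.0376, 0.1155]
tool_rot: [[0.248, -0.969, -0.006], [-0.969, -0.248, 0.0], [-0.002, 0.006, -1.0]]
force: [-7.1, 0.3, -0.6]
gripper_width: 0.0087
```

```bash
python3 -c "
from plant import *
from h import *
st(get_obs())"
```

```text
t 12.0 X 550.4 lat -4.1 z 115.5 ang -75.66 Fx -6.8 Fy 2.1 Fz -0.6
```

>>> move_arm(rows=[[0,0,4,0,0],[0,-3.5,0,0,0],[0,0,0,0,0],[0,0,-2,0,0],[0,0,-1.5,0,0],[0,0,0,0,0]])

```text
clock: 12.75
tcp_pos: [0.5771, -0.0352, 0.1161]
tool_rot: [[0.247, -0.969, -0.004], [-0.969, -0.247, -0.001], [-0.0, 0.004, -1.0]]
force: [-5.6, -1.8, 0.9]
gripper_width: 0.0086
```

```bash
python3 -c "
from plant import *
from h import *
st(get_obs())"
```

```text
t 12.75 X 550.5 lat -1.7 z 116.1 ang -75.71 Fx -5.9 Fy -0.3 Fz 0.9
```

>>> move_arm(rows=[[0,-1.2,0,0,0],[0,-1.2,0,0,0],[0,0,0,0,0]])

```text
clock: 13.12
tcp_pos: [0.579, -0.0324, 0.1166]
tool_rot: [[0.247, -0.969, 0.001], [-0.969, -0.247, 0.0], [0.0, -0.001, -1.0]]
force: [-0.3, -0.0, -0.7]
gripper_width: 0.0086
```

>>> move_arm(rows=[[0,-1.2,0,0,0],[0,-1.2,0,0,0],[0,0,0,0,0]])

```text
clock: 13.5
tcp_pos: [0.5784, -0.0305, 0.1167]
tool_rot: [[0.247, -0.969, 0.001], [-0.969, -0.247, -0.001], [0.001, -0.001, -1.0]]
force: [1.4, -1.4, -2.4]
gripper_width: 0.0086
```

```bash
python3 -c "
from plant import *
from h import *
st(get_obs())"
```

```text
t 13.5 X 552.9 lat 2.6 z 116.7 ang -75.72 Fx 1.0 Fy -1.7 Fz -2.4
```

The force vanished and X advanced past the miss plane, so the hooks have dropped into the slots, centred near lat ≈ +0.8. I'll centre there and advance until the plate meets the strip (expected X≈561).

>>> move_arm(rows=[[0,2.2,0,0,0],[0,0,-2,0,0],[0,0,-2,0,0],[0,0,0,0,0]])

```text
clock: 14.0
tcp_pos: [0.5823, -0.0309, 0.1165]
tool_rot: [[0.247, -0.969, -0.0], [-0.969, -0.247, 0.0], [-0.0, 0.0, -1.0]]
force: [-0.4, 0.8, -2.1]
gripper_width: 0.0085
```

```bash
python3 -c "
from plant import *
from h import *
st(get_obs())"
```

```text
t 14.0 X 556.6 lat 1.3 z 116.5 ang -75.67 Fx -0.2 Fy 0.9 Fz -2.1
```

>>> move_arm(rows=[[0,0,-1.2,0,0],[0,0,-1.2,0,0]])

```text
clock: 14.25
tcp_pos: [0.5845, -0.0306, 0.1165]
tool_rot: [[0.247, -0.969, -0.0], [-0.969, -0.247, -0.0], [0.0, 0.0, -1.0]]
force: [0.1, 0.4, -1.6]
gripper_width: 0.0084
```

```bash
python3 -c "
from plant import *
from h import *
st(get_obs())"
```

```text
t 14.25 X 558.9 lat 1.0 z 116.5 ang -75.69 Fx 0.2 Fy 0.4 Fz -1.6
```

>>> move_arm(rows=[[0,0,-1,0,0],[0,0,-1,0,0],[0,0,0,0,0]])

```text
clock: 14.62
tcp_pos: [0.5861, -0.0302, 0.1164]
tool_rot: [[0.247, -0.969, -0.001], [-0.969, -0.247, -0.0], [0.0, 0.001, -1.0]]
force: [-1.4, -0.8, -1.7]
gripper_width: 0.0083
```

```bash
python3 -c "
from plant import *
from h import *
st(get_obs())"
```

```text
t 14.62 X 560.5 lat 0.9 z 116.4 ang -75.7 Fx -1.5 Fy -0.4 Fz -1.7
```

>>> move_arm(rows=[[0,0,-0.5,1.5,0],[0,0,0,1.5,0],[0,0,0,0,0]])

```text
clock: 15.0
tcp_pos: [0.5862, -0.0302, 0.1131]
tool_rot: [[0.247, -0.969, -0.002], [-0.969, -0.247, -0.0], [-0.0, 0.002, -1.0]]
force: [-3.9, -0.9, -1.8]
gripper_width: 0.0082
```

```bash
python3 -c "
from plant import *
from h import *
st(get_obs())"
```

```text
t 15.0 X 560.6 lat 0.9 z 113.1 ang -75.7 Fx -4.0 Fy 0.1 Fz -1.8
```

>>> move_arm(rows=[[0,0,0,1.2,0],[0,0,0,1.2,0],[0,0,0,0,0]])

```text
clock: 15.38
tcp_pos: [0.5864, -0.0303, 0.112]
tool_rot: [[0.247, -0.969, -0.001], [-0.969, -0.247, -0.001], [0.0, 0.001, -1.0]]
force: [-6.9, -1.1, 7.5]
gripper_width: 0.0082
```

```bash
python3 -c "
from plant import *
from h import *
st(get_obs())"
```

```text
t 15.38 X 560.8 lat 0.8 z 112.0 ang -75.7 Fx -7.0 Fy 0.6 Fz 7.5
```

>>> move_arm(rows=[[0,0,0,0.8,0],[0,0,0,0,0]])

```text
clock: 15.62
tcp_pos: [0.5864, -0.0304, 0.1117]
tool_rot: [[0.247, -0.969, -0.001], [-0.969, -0.247, -0.001], [0.001, 0.001, -1.0]]
force: [-8.6, -1.2, 11.0]
gripper_width: 0.0085
```

>>> move_arm(rows=[[0,0,0,0.8,0],[0,0,0,0,0]])

```text
clock: 15.88
tcp_pos: [0.5863, -0.0305, 0.1103]
tool_rot: [[0.247, -0.969, -0.001], [-0.969, -0.247, -0.001], [0.001, 0.001, -1.0]]
force: [-5.9, -2.4, 4.2]
gripper_width: 0.0086
```

```bash
python3 -c "
from plant import *
from h import *
st(get_obs())"
```

```text
t 15.88 X 560.6 lat 0.6 z 110.3 ang -75.71 Fx -6.4 Fy -0.9 Fz 4.2
```

>>> move_arm(rows=[[0,0,0,1.5,0],[0,0,0,1.5,0],[0,0,0,0,0]])

```text
clock: 16.25
tcp_pos: [0.5855, -0.0303, 0.1057]
tool_rot: [[0.247, -0.969, -0.003], [-0.969, -0.247, -0.0], [-0.0, 0.003, -1.0]]
force: [-4.5, -1.6, -3.8]
gripper_width: 0.0085
```

>>> move_arm(rows=[[0,0,0,1.5,0],[0,0,0,1.5,0],[0,0,0,0,0]])

```text
clock: 16.62
tcp_pos: [0.586, -0.0299, 0.1025]
tool_rot: [[0.247, -0.969, -0.002], [-0.969, -0.247, 0.0], [-0.001, 0.002, -1.0]]
force: [-3.8, -0.8, -7.5]
gripper_width: 0.0085
```

```bash
python3 -c "
from plant import *
from h import *
st(get_obs())"
```

```text
t 16.62 X 560.4 lat 1.3 z 102.5 ang -75.69 Fx -3.8 Fy 0.2 Fz -7.5
```

>>> move_arm(rows=[[0,0,0,1.2,0],[0,0,0,1.2,0],[0,0,0,0,0]])

```text
clock: 17.0
tcp_pos: [0.5865, -0.0301, 0.1009]
tool_rot: [[0.247, -0.969, -0.001], [-0.969, -0.247, -0.0], [-0.0, 0.001, -1.0]]
force: [-5.6, -1.3, -6.0]
gripper_width: 0.0084
```

```bash
python3 -c "
from plant import *
from h import *
st(get_obs())"
```

```text
t 17.0 X 560.9 lat 1.0 z 100.9 ang -75.69 Fx -5.8 Fy 0.2 Fz -6.0
```

>>> move_arm(rows=[[0,0,0,1,0],[0,0,0,0,0]])

```text
clock: 17.25
tcp_pos: [0.5866, -0.0301, 0.1003]
tool_rot: [[0.247, -0.969, -0.001], [-0.969, -0.247, -0.0], [0.0, 0.001, -1.0]]
force: [-5.4, -0.5, -3.2]
gripper_width: 0.0088
```

```bash
python3 -c "
from plant import *
from h import *
o=get_obs();st(o);print(o['moment'])"
```

```text
t 17.25 X 561.0 lat 1.0 z 100.3 ang -75.68 Fx -5.4 Fy 0.8 Fz -3.2
[-0.25574536  1.35634111 -0.01030837]
```

>>> move_arm(rows=[[0,0,0,1,0],[0,0,0,0,0]])

```text
clock: 17.5
tcp_pos: [0.5867, -0.0302, 0.0996]
tool_rot: [[0.247, -0.969, -0.0], [-0.969, -0.247, -0.0], [0.0, 0.0, -1.0]]
force: [-7.2, -1.6, 0.6]
gripper_width: 0.0085
```

```bash
python3 -c "
from plant import *
from h import *
o=get_obs();st(o);print(o['moment'])"
```

```text
t 17.5 X 561.1 lat 0.8 z 99.6 ang -75.69 Fx -7.3 Fy 0.2 Fz 0.6
[-0.28519611  1.45299409  0.08063057]
```

>>> move_arm(rows=[[0,0,0,0.8,0],[0,0,0,0,0]])

```text
clock: 17.75
tcp_pos: [0.5868, -0.0302, 0.0991]
tool_rot: [[0.247, -0.969, -0.0], [-0.969, -0.247, -0.0], [0.0, 0.0, -1.0]]
force: [-7.7, -1.8, 0.9]
gripper_width: 0.0087
```

```bash
python3 -c "
from plant import *
from h import *
o=get_obs();st(o);print(o['moment'])"
```

```text
t 17.75 X 561.1 lat 0.8 z 99.1 ang -75.69 Fx -7.9 Fy 0.1 Fz 0.9
[-0.29332414  1.50116937  0.12625078]
```

>>> move_arm(rows=[[0,0,0,0.8,0],[0,0,0,0,0]])

```text
clock: 18.0
tcp_pos: [0.5868, -0.0302, 0.0985]
tool_rot: [[0.247, -0.969, -0.0], [-0.969, -0.247, -0.001], [0.001, 0.0, -1.0]]
force: [-8.3, -1.2, 2.7]
gripper_width: 0.0085
```

>>> move_arm(rows=[[0,0,0,0.8,0],[0,0,0,0,0]])

```text
clock: 18.25
tcp_pos: [0.5868, -0.0303, 0.0984]
tool_rot: [[0.247, -0.969, 0.0], [-0.969, -0.247, -0.001], [0.001, 0.0, -1.0]]
force: [-9.9, -2.4, 7.8]
gripper_width: 0.0087
```

```bash
python3 -c "
from plant import *
from h import *
o=get_obs();st(o);print(o['moment'])
c=capture('side');np.savez('side6.npz',**c)
g=c['pixels'].mean(2);print(g[172:196,274:292].astype(int))"
```

```text
t 18.25 X 561.2 lat 0.7 z 98.4 ang -75.69 Fx -10.2 Fy 0.1 Fz 7.8
[-0.3269963   2.05979897  0.12712845]
[[120 119 117 124 128 127 117 104  98 102 108 110 115 123 128 132 136 135]
 [113 115 116 120 124 121 114 103  97 103 108 109 116 124 128 133 135 136]
 [104 108 110 114 116 115 110 102  98 102 108 112 116 125 131 134 136 135]
 [ 91  95 101 107 111 110 108 103 100 102 107 111 117 127 132 135 137 136]
 [ 84  86  91  96 102 108 109 106 103 101 107 112 118 128 134 136 136 135]
 [ 84  84  84  88  93  99 103 101  98 100 107 111 119 128 136 136 136 135]
 [ 82  83  84  84  86  91  92  93  90  95 106 110 119 130 136 137 136 135]
 [ 83  84  82  83  83  85  87  88  89  92 104 111 120 131 135 137 137 136]
 [ 83  83  84  83  83  85  88  92  93  97 105 111 120 130 135 136 138 136]
 [ 83  83  82  82  83  84  89  94  99 103 109 112 120 129 135 137 138 135]
 [ 84  82  82  84  84  84  90  98 103 108 111 113 121 130 136 138 137 136]
 [ 83  83  83  82  82  84  89  96 103 106 111 113 121 131 136 137 138 135]
 [ 83  82  84  84  83  82  85  92 100 107 111 113 121 131 136 136 137 136]
 [ 80  81  81  81  80  80  81  88  99 106 110 113 120 131 136 138 139 135]
 [ 73  71  72  72  73  71  74  83  96 104 109 111 120 131 137 137 137 136]
 [ 57  58  57  56  56  58  62  74  91 100 105 109 119 131 136 138 138 135]
 [ 50  50  48  47  47  49  52  63  78  92 101 107 119 131 136 138 137 136]
 [ 53  52  48  46  46  48  47  54  66  80  93 105 117 131 136 136 137 134]
 [ 69  61  55  47  49  47  48  49  53  65  81  97 112 126 133 132 130 124]
 [ 84  71  60  49  48  47  47  47  49  54  64  81 101 114 119 114 109 101]
 [ 83  69  55  49  47  47  48  47  48  49  53  63  77  86  87  81  76  70]
 [ 64  56  51  48  47  47  48  47  47  45  47  51  55  59  58  56  51  49]
 [ 50  48  48  48  47  47  47  46  47  47  47  48  47  50  47  48  46  50]
 [ 47  47  49  47  48  47  46  47  46  48  51  51  49  50  50  51  52  57]]
```

Travel stopped at z=98.4, which is 14.1 mm below first dome contact, as expected for home. I'll press a bit more firmly to confirm a rigid stop.

>>> move_arm(rows=[[0,0,0,0.8,0],[0,0,0,0,0]])

```text
clock: 18.55
tcp_pos: [0.5869, -0.0303, 0.0983]
tool_rot: [[0.247, -0.969, 0.0], [-0.969, -0.247, -0.001], [0.001, 0.0, -1.0]]
force: [-12.6, -2.7, 12.7]
gripper_width: 0.0086
```

>>> move_arm(rows=[[0,0,0,0.8,0],[0,0,0,0,0]])

```text
clock: 18.8
tcp_pos: [0.5869, -0.0303, 0.0982]
tool_rot: [[0.247, -0.969, 0.0], [-0.969, -0.247, -0.001], [0.001, 0.0, -1.0]]
force: [-14.2, -1.4, 18.1]
gripper_width: 0.0084
```

```bash
python3 -c "
from plant import *
from h import *
o=get_obs();st(o);print(o['moment'])"
```

```text
t 18.8 X 561.2 lat 0.6 z 98.2 ang -75.68 Fx -14.1 Fy 2.2 Fz 18.1
[-0.35127167  2.85747861  0.1602832 ]
```

>>> move_arm(rows=[[0,0,0.3,-1.6,0],[0,0,0.2,-1.3,0],[0,0,0,0,0]])

```text
clock: 19.18
tcp_pos: [0.5868, -0.0302, 0.0987]
tool_rot: [[0.247, -0.969, 0.001], [-0.969, -0.247, -0.0], [0.001, -0.001, -1.0]]
force: [-4.6, -1.4, -0.8]
gripper_width: 0.0088
```

```bash
python3 -c "
from plant import *
from h import *
o=get_obs();st(o);print(o['moment'])"
```

```text
t 19.18 X 561.1 lat 0.8 z 98.7 ang -75.69 Fx -4.8 Fy -0.2 Fz -0.8
[-0.30787164  1.24052425  0.05993585]
```

>>> move_arm(rows=[[20,0,0,0,0],[40,0,0,0,0],[50,0,0,0,0],[50,0,0,0,0]])

```text
clock: 19.68
tcp_pos: [0.587, -0.03, 0.0984]
tool_rot: [[0.247, -0.969, 0.001], [-0.969, -0.247, 0.0], [0.0, -0.001, -1.0]]
force: [-0.1, 0.4, -0.4]
gripper_width: 0.0422
```

>>> move_arm(rows=[[50,0,0,-8,0],[50,0,0,-20,0],[50,0,0,-30,0],[50,0,0,-30,0],[50,0,30,-10,0],[50,0,40,0,0],[50,60,0,0,0],[50,60,0,0,0],[50,60,0,0,0],[50,0,0,0,0]])

```text
clock: 20.92
tcp_pos: [0.5628, -0.2283, 0.1962]
tool_rot: [[0.239, -0.971, 0.001], [-0.971, -0.239, -0.003], [0.003, 0.0, -1.0]]
force: [-0.7, 0.2, 0.5]
gripper_width: 0.0424
```

```bash
python3 - <<'E'
from plant import *
from h import *
o=get_obs();st(o)
c=capture("side");np.savez("side7.npz",**c);d=capture("top");np.savez("top7.npz",**d)
cv2.imwrite("pics/s7.png",np.hstack([cv2.resize(c["pixels"][140:215,215:345,::-1],(780,450),interpolation=cv2.INTER_CUBIC)]))
# predicted home geometry from feel: grip z = tcp .0985+.0235 ; strip X .601
P=lambda a,b,z:a*XU+(b-.175)*YV+np.array([0,0,z])
f=lambda X:np.round((proj(c,X)-[215,140])*6,0).tolist()
print("tip top",f(P(.5612-.056,.0008,.132)),"arm top at strip",f(P(.6,.0008,.132)),"foot",f(P(.6012,-.0102,.045)))
W=cloud(c)[145:200,245:292].reshape(-1,3);a,b=W@XU,W@YV+.175;k=(a>.5)&(a<.585)&(abs(b)<.03)&(W[:,2]>.03);print("arm: top z",np.nanpercentile(W[k][:,2],[50,90,97]),"X min",np.nanpercentile(a[k],2),"lat",np.nanmedian(b[k]))
E
```

```text
t 20.93 X 489.0 lat -185.2 z 196.2 ang -76.19 Fx -0.7 Fy 0.4 Fz 0.5
tip top [234.0, 132.0] arm top at strip [411.0, 106.0] foot [423.0, 273.0]
arm: top z [0.11781882 0.12950171 0.13376005] X min 0.5014470886775142 lat -0.005592675281297643
```

View pics/s7.png

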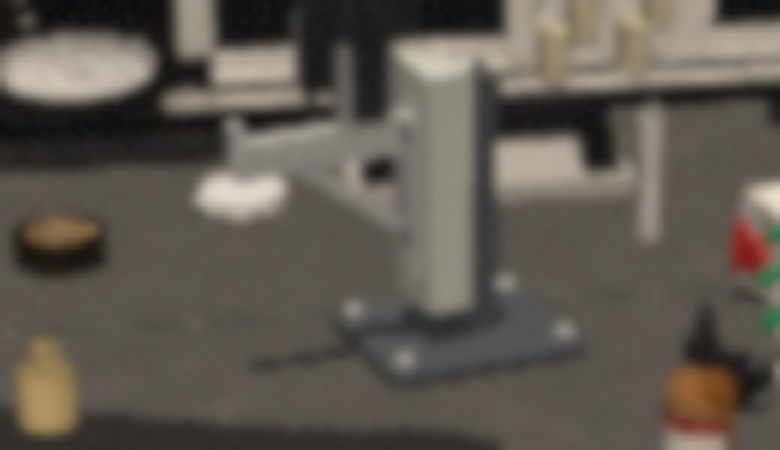

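The side view shows the bracket hanging level on the upright, with its back plate flush on the strip at (405,110)–(410,260) and the arm tip at (232,120). The weight and the bottle are still standing, at (47,390) and (703,400). The gripper is clear, so I'm handing in.

```bash
python3 - <<'E'
from plant import *
from h import *
a,b=load("top0.npz"),load("top7.npz")
for n,(u,v) in {"weight":(213,256),"bottle":(247,167)}.items():
    print(n,"mean pixel change",np.abs(a["pixels"][v-5:v+6,u-5:u+6].astype(int)-b["pixels"][v-5:v+6,u-5:u+6]).mean().round(1))
print(get_obs()["clock"]); print(sign_off())
E
```

```text
weight mean pixel change 82.2
bottle mean pixel change 1.2
21.025
the job is handed in; nothing more can be done
None
```

The bracket is hooked into both slots of the upright and pressed fully home, and I handed the job in at 21 s of the 67 s allowed. I could not see the catch or read its value, so the click is inferred from feel.

- **Taking the bracket:** My first grasp closed empty, just above the bracket's arm, because the fingertips sat about 32 mm higher than the stated tool length implies. I measured that offset, went lower and lifted the bracket cleanly.
- **Finding the slots:** The first push missed and stopped at about 6 N. Feeling sideways, the hooks dropped in near +0.8 mm to the side. Home turned out about 2 mm higher than nominal.
- **Pressing home:** Passing the catch took about 11 N. The bracket then stopped rigidly 14.1 mm below the first touch on the catch, and held at 18 N. As it seated it pulled downwards slightly, which fits the catch snapping in. The largest reading I saw in the whole job was about 23 N (18 N down with 14 N against the strip), against the 35 N limit.
- **Last checks:** After release the side view shows the bracket level, its plate flat on the strip and the gripper clear. I did not tug it to test the catch, so as not to undo it.
- **Bystanders:** The bottle is unchanged in the top view. The same top-view check disagreed for the brass weight (large pixel change), probably because the arm was over it. I did not check that further, but the side view shows the weight at its original pixel position, about (222,205).

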